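Find the crowned cover by rocking a straightedge

TASK

One of the two clamped cover plates has a face that is high in the middle. Lay the straightedge lengthwise along the middle of either face without dropping it and let go, press down first on its round end and then on its square end, about 10 N for a second each and never above 20 N, to feel whether it rocks, then tip the marker lever fully over towards the plate with the high face. Leave the straightedge lying on the face you tested and everything else where it is.

Things in the scene. Friction and masses are not known exactly. Their poses are not given: they have to be found in the camera images.
- fixture: fixed dark steel base plate, 175 (x) x 480 (y) x 10 mm, lying on the table; it carries two bare aluminium cover plates side by side and the marker lever. Origin on the table midway between the two cover plates; its x points away from the robot, its y to the robot's left along both cover plates, z up; yaw within 0.2 rad. The base plate reaches from -50 to +125 mm in x
- left_face (a point): middle of the left cover plate's upper face (130 mm to fixture +y), given at 32.5 mm above the table; the true face lies up to 1.5 mm higher or lower, each cover by itself. Axes as the fixture. Both covers are fixed, 60 (x) x 200 (y) mm. One of the two (which one varies) is flat; the other is crowned: it falls straight from its middle by 3 mm to both y ends (slope 0.03)
- right_face (a point): the same for the right cover plate (130 mm to fixture -y). On the crowned cover the bar tips 0.03 rad to one side or the other and an end moves about 4 mm up and down as the ends are pressed in turn; on the flat one it neither tilts nor moves. Low clamps on the covers' x sides stay at least 9 mm below the face
- straightedge: loose steel bar 170 (x) x 8 mm, about 0.35 kg: the half to its square end 28 (y) mm wide, the half to its round end 18. Upright black grip block on its middle, 50 (x) x 12 (y) mm, top 32 mm above the underside (pinch its width). Origin at the middle of the underside; x points to the round end, z up. Balances about 8 mm from there towards the square end. Starts flat on the table, right of the fixture
- round_end (a point): on the bar's upper side, 70 mm from the middle towards the narrow, rounded end (radius 9 mm), 8 mm above the underside: the place to press. Either way round will do on the face
- square_end (a point): on the bar's upper side, 70 mm from the middle towards the end cut square, 8 mm above the underside: the place to press
- marker (a joint): tilt of the marker lever, rad: 0 = leans fully left (fixture +y), 1 = fully right (fixture -y), 0.5 = upright. It starts near upright and stays where it is pushed, with light friction
- marker_tip (a point): middle of the lever's black ball knob, diameter 26 mm, 50 mm from the lever's pivot; the pivot lies 92 mm along the fixture's x from its origin, 32 mm above the table, and the ball swings 24 mm to either side of it. The grey housing below is 50 (x) x 70 (y) mm and reaches 35 mm above the table
- ref_disc: bystander: small loose steel disc, diameter 34, height 10 mm, on the fixture's base plate in the gap between the cover plates; origin under its middle
- test_block: bystander: loose steel disc, diameter 64, height 14 mm, near the robot; origin under its middle
- weight: bystander: loose brass weight with a knob, diameter 56, height 62 mm, near the robot; origin under its middle
- indenter_case: bystander: loose black case 70 x 110 x 35 mm beyond the straightedge; origin under its middle
- screwdriver: bystander: loose screwdriver lying to the left of the fixture; origin at the underside of its middle
There are look-alikes about, which are no part of the job. Of the things shaped like the straightedge, the steel one is meant.

How it is judged:
By the outcome, as a careful person would: the job done as asked, in the order asked, and still so for the second after the job is handed in, with the robot touching nothing.
It also fails if it takes over 72 s, if anything falls off the work surface, if the arm or the gripper's body presses on something with over 40 N, if the wrist force passes 120 N, or if a joint passes its speed limit or range.

ROBOT

A 7-joint arm with a two-finger parallel gripper is mounted at the origin on the work surface. World frame = base frame: x ahead of the robot, y to its left, z up, the work surface at z = 0. Lengths are in m, angles in rad, forces in N, time in s.
With the tool pointing down it reaches from about 0.4 to 0.85 m from the base axis. Payload 4.5 kg.
Tool frame: the origin (TCP) lies at the very end of the fingers, on their centre line; the grasp point (between the pads) lies 19 mm behind it; z points along the fingers, y is the line along which they close (so a half turn about z gives the same grasp; the last joint's range is limited). The gripper opens to 85 mm and grips with 20 to 120 N. Pads are 22 mm wide; open, the fingers measure 114 mm over their backs; the gripper's body (76 mm by 85 mm) begins 54 mm behind the grasp point. The pads swing forward as they close: fully open they stand 13 mm farther back than shut.
Start: joints at [-1.252, 0.689, -0.195, 1.565, 0.157, 0.902, -0.215], TCP at [0.176, 0.6, 0.231] pointing down, gripper open.
Joint ranges: [-3.01, 3.01], [-0.46, 2.08], [-1.47, 1.51], [0.13, 2.56], [-1, 4.14], [0.04, 2.09], [-2.66, 2.66]. Speed limits (rad/s): [2.57, 2.57, 3.14, 3.14, 3.14, 3.14, 3.14].

INTERFACE

Orientations are given as a 3x3 rotation matrix whose columns are the frame's x, y, z axes.
In Python, from workcell import ctrl gives the robot as it stands. The module is installed in compiled form; this text tells all that it offers.
- The arm moves only by the tool move_arm, never from a script. Its argument "moves" is a list of rows, each an object of numbers: "fingers": the gripper's target within -1 to 1 (shut at 1, half-way at 0, fully open at -1); "tx", "ty", "tz": the shift along the tool's x, y, z in mm; "rx", "ry", "rz": the turn, a rotation vector about the tool's x, y, z in rad. A call has 1 to 10 rows; each row is the pose to reach, as a shift and turn from the pose commanded when the call began, along the tool's axes at that moment; what a row does not reach only later rows make up. A row lasts 1/12 s, in which the tool goes at most 41.7 mm and 7.16 degrees, less where a joint would pass 70% of its speed; a pose out of reach is approached as far as the arm can. A call with a gripper value outside its range is refused whole. The fingers move at their own pace and stop on an object; "newtons" is the grip in N (left out, the last holds). Time passes only in rows, so rows that repeat a pose let the fingers close. It gives the time, the measured TCP pose, the force, the opening and the grip force at its end, in the units of the state.
- ctrl.observe(): the state, without advancing time (a new reading comes with each control period).
- ctrl.snapshot(name): name is "scene" or "top" or "wrist"; returns the picture (400x640x3 uint8, blue, green, red); there is no depth.
- ctrl.camera_model(name): a dict with "mtx" (3x3 intrinsics, pixels), "rvec" (rotation vector, rad) and "tvec" (3), from world to camera coordinates, as OpenCV has them. Camera axes: x right, y down, z forward; pixel columns grow to the right and rows downward; lengths in m; the calibration is good to about 2 mm. The wrist camera is an equidistant fisheye: a pixel r from the principal point sees the ray r / f radians off the axis. A picture is of the moment at which its call begins: read the wrist's pose just before it. camera_model takes no time and is no camera call; for the wrist camera it gives the pose at the moment of the call.
- ctrl.finish_job(): hands the job in; it is judged then, once.
Trained networks look in the newest picture that a camera, given by its name, has taken for a name from the list of things; names that differ only in an ending like _2 or _b are one class to them, and where a whole thing is asked for, a point or a joint stands for the part that bears it (a point fixed in the world has none). Each returns a list of dicts, best first, with "p" (0 to 1); they miss things now and then, are a little off and sometimes report something else, mostly with a low value. They report only what shows in the picture. A call takes as long as a camera call. They do not tell look-alikes from the thing itself.
- ctrl.silhouettes(label, camera): "mask" (400x640 bool, what is visible of it) and "rect" ([left, top, width, height] in pixels, round what is visible of it).
- ctrl.spot_point(label, camera): "at" ([column, row] in pixels: a listed point, or the origin of a listed thing).
The state is a dict: "time": time; "joint_positions": joint angles; "dq": joint speeds; "joint_efforts": joint torques, N m; "eef_pos": TCP position; "tcp_rot": TCP orientation; "force": force on the tool from outside, world axes, zero at the start; "wrist_torque": the same for the moment, N m; "opening": finger opening in m; "gripper_force": force on a finger pad.
Only numpy, scipy, OpenCV 4.12 (cv2) and the standard library are available. Lean on these libraries where they do the work, as an engineer would, in place of code of your own. Each camera call takes 0.05 s, during which the arm holds its last target. There are 200 camera calls.

## Working session

There is one attempt and no reset: what is moved stays moved. The work goes in short steps, Python scripts to look and compute and a tool call to move; the robot and the scene stay as the last step left them, time stands still between calls to the robot, and variables do not carry over. Pictures are saved under pics/ and viewed, at most 10 in all, crops included, and the job is handed in when it is done.

Besides the shell and the picture viewer there is one more tool, called after "Call:" as name(argument=value, ...) on one line, values as JSON. move_arm: Moves the arm, as the interface text tells. Its arguments: {"type":"object","properties":{"moves":{"type":"array","items":{"type":"object","properties":{"fingers":{"type":"number"},"tx":{"type":"number"},"ty":{"type":"number"},"tz":{"type":"number"},"rx":{"type":"number"},"ry":{"type":"number"},"rz":{"type":"number"}}}},"newtons":{"type":"number"}},"required":["moves"]}

```bash
mkdir -p pics; cat > h.py <<'E'
import numpy as np, cv2
from workcell import ctrl
def ray(cam,px):
    m=ctrl.camera_model(cam);K=np.array(m['mtx']);R=cv2.Rodrigues(np.array(m['rvec'],float))[0];t=np.array(m['tvec'],float).ravel()
    d=np.array([(px[0]-K[0,2])/K[0,0],(px[1]-K[1,2])/K[1,1],1.])
    if cam=='wrist':
        r=np.hypot(d[0],d[1]);d=np.array([d[0]/r*np.sin(r),d[1]/r*np.sin(r),np.cos(r)]) if r>1e-9 else np.array([0,0,1.])
    return -R.T@t, R.T@d
def at(cam,px,z):
    o,d=ray(cam,px);return o+d*(z-o[2])/d[2]
def tri(a,b):
    A=[];B=[]
    for o,d in (a,b):
        d=d/np.linalg.norm(d);P=np.eye(3)-np.outer(d,d);A.append(P);B.append(P@o)
    return np.linalg.solve(sum(A),sum(B))
E
python3 - <<'E'
from h import *
Z=dict(left_face=.0325,right_face=.0325,straightedge=0,round_end=.008,square_end=.008,marker_tip=.08,ref_disc=.01,fixture=0,indenter_case=0,weight=0,test_block=0,screwdriver=0)
np.set_printoptions(precision=4,suppress=True)
for c in('top','scene'):
    im=ctrl.snapshot(c);cv2.imwrite(f'pics/{c}.png',im)
    print(c,at(c,(320,200),0),ray(c,(320,200))[0])
    for k,z in Z.items():
        for r in ctrl.spot_point(k,c)[:3]: print(c,k,round(r['p'],2),np.round(r['at'],1),at(c,r['at'],z)[:2])
o=ctrl.observe();print(o['time'],o['eef_pos'],o['tcp_rot'],o['force'],o['opening'])
E
```

```text
top [ 0.5206 -0.0188  0.    ] [ 0.3824 -0.034   1.1527]
top left_face 0.71 [223.  186.7] [0.5588 0.2443]
top left_face 0.7 [321.5 175.6] [ 0.5838 -0.0246]
top right_face 0.81 [318.5 174.8] [ 0.5862 -0.0165]
top right_face 0.56 [360.7 246. ] [ 0.3908 -0.1255]
top right_face 0.48 [402.6 127.4] [ 0.7145 -0.252 ]
top straightedge 0.76 [446.9 280.5] [ 0.2934 -0.3591]
top straightedge 0.62 [480.3 174.7] [ 0.5826 -0.4699]
top straightedge 0.6 [433.  206.5] [ 0.4958 -0.3325]
top round_end 0.71 [465.4 193.8] [ 0.5285 -0.422 ]
top round_end 0.67 [447.1 257.2] [ 0.356 -0.361]
top round_end 0.65 [434.4 230.7] [ 0.4284 -0.3306]
top square_end 0.9 [435.8 180.5] [ 0.5675 -0.3422]
top square_end 0.88 [448.  305.5] [ 0.2283 -0.3559]
top square_end 0.66 [499.7 153.6] [ 0.6401 -0.5254]
top marker_tip 0.61 [267.1 142.6] [0.6669 0.1171]
top ref_disc 0.55 [272.3 175.7] [0.5905 0.1127]
top fixture 0.69 [272.8 185.3] [0.5649 0.1127]
top indenter_case 0.61 [399.5 128.6] [ 0.7208 -0.2494]
top indenter_case 0.51 [434.6 228.3] [ 0.4353 -0.3336]
top weight 0.53 [284.7 247.3] [0.3918 0.0807]
top weight 0.31 [434.
[... 586 characters left out ...]
7 266. ] [ 0.5642 -0.3395]
scene square_end 0.6 [126.9 320.4] [ 0.6214 -0.5268]
scene square_end 0.53 [167.  191.4] [ 0.2179 -0.3587]
scene marker_tip 0.64 [401.3 204.7] [0.6709 0.1272]
scene marker_tip 0.35 [413.  161.2] [0.5269 0.3025]
scene marker_tip 0.23 [330.5 221.4] [ 0.6371 -0.063 ]
scene ref_disc 0.65 [374.3 211.1] [0.5931 0.1135]
scene fixture 0.86 [368.  209.9] [0.5709 0.1102]
scene weight 0.71 [327.5 180. ] [0.3881 0.0916]
scene test_block 0.69 [269.9 201.6] [ 0.4007 -0.1134]
scene screwdriver 0.81 [414.8 161. ] [0.4364 0.4157]
1.3 [0.1756 0.5999 0.2313] [[-0.9597  0.2809  0.    ]
 [ 0.2809  0.9597  0.    ]
 [-0.      0.     -1.    ]] [ 0.62   -1.2808  0.9267] 0.08528959133321264
```

```bash
python3 -c "
import cv2;im=cv2.imread('pics/top.png');cv2.imwrite('pics/topc.png',cv2.resize(im[100:340,140:540],None,fx=2,fy=2,interpolation=cv2.INTER_CUBIC))
im=cv2.imread('pics/scene.png');cv2.imwrite('pics/scc.png',cv2.resize(im[130:370,100:500],None,fx=2,fy=2,interpolation=cv2.INTER_CUBIC))"
```

```text
(no output)
```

View pics/topc.png

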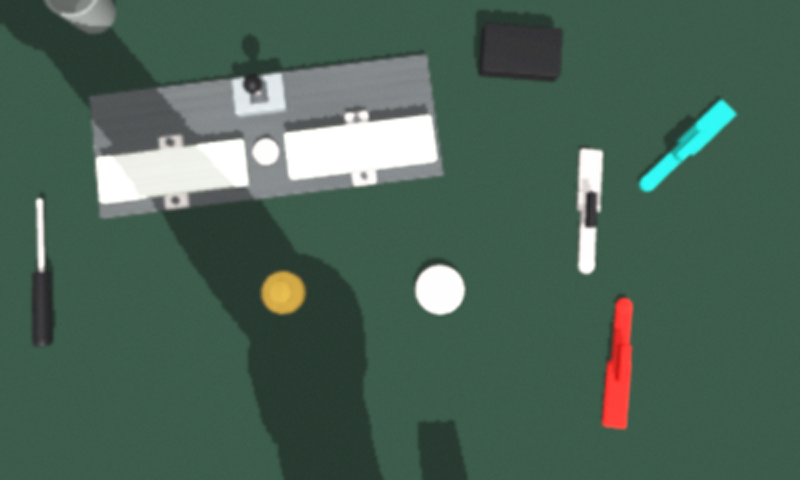

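View pics/scc.png

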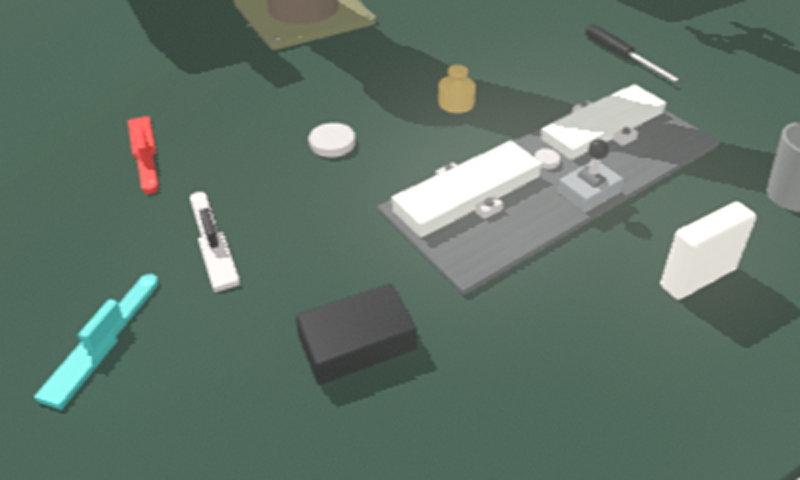

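The steel bar is the white one with the black block: crop (590,210), square end up at (591,152), round end down at (587,268). The red and cyan bars are look-alikes. The covers are at crop (172,170) and (361,147), and the lever knob is at (253,84). I'll go over to the bar first.

Call:
move_arm(moves=[{"tx": -437, "ty": -341, "rz": 0}, {"tx": -437, "ty": -341, "rz": 0}, {"tx": -437, "ty": -341, "rz": 0}, {"tx": -437, "ty": -341, "rz": 0}, {"tx": -437, "ty": -341, "rz": 0}, {"tx": -437, "ty": -341, "rz": 0}, {"tx": -437, "ty": -341, "rz": 0}, {"tx": -437, "ty": -341, "rz": 0}, {"tx": -437, "ty": -341, "rz": 0}, {"tx": -437, "ty": -341, "rz": 0}])

```text
invalid input
```

```bash
cat >> h.py <<'E'
def go(p,yaw=None,show=True):
    """tool-frame shift (mm) and turn to bring TCP to p with tool y at world angle yaw (mod pi kept nearest), pointing down"""
    o=ctrl.observe();R=np.array(o['tcp_rot']);e=np.array(o['eef_pos'])
    s=R.T@(np.array(p)-e)*1000; rv=np.zeros(3)
    if yaw is not None:
        y=np.array([np.cos(yaw),np.sin(yaw),0]);z=np.array([0,0,-1.]);T=np.stack([np.cross(y,z),y,z],1)
        rv=cv2.Rodrigues(R.T@T)[0].ravel()
    print('t',o['time'],'pos',np.round(e,4),'yaw',round(float(np.arctan2(R[1,1],R[0,1])),3),'q',np.round(o['joint_positions'],2),'F',np.round(o['force'],1),'open',round(o['opening'],4))
    print('SHIFT',np.round(s,1),'TURN',np.round(rv,3),'rows',np.linalg.norm(s)/41.7)
E
python3 -c "
from h import *
go([.498,-.336,.2],1.488)"
```

```text
t 1.3 pos [0.1756 0.5999 0.2313] yaw 1.286 q [-1.25  0.69 -0.19  1.57  0.16  0.9  -0.22] F [ 0.6 -1.3  0.9] open 0.0853
SHIFT [-572.3 -807.6   31.3] TURN [ 0.     0.    -0.202] rows 23.7488896913002
```

Call:
move_arm(moves=[{"fingers": -1, "tx": -32, "ty": -25, "tz": 0, "rx": 0, "ry": 0, "rz": 0}, {"fingers": -1, "tx": -64, "ty": -50, "tz": 0, "rx": 0, "ry": 0, "rz": 0}, {"fingers": -1, "tx": -96, "ty": -75, "tz": 0, "rx": 0, "ry": 0, "rz": 0}, {"fingers": -1, "tx": -128, "ty": -100, "tz": 0, "rx": 0, "ry": 0, "rz": 0}, {"fingers": -1, "tx": -437, "ty": -341, "tz": 0, "rx": 0, "ry": 0, "rz": 0}, {"fingers": -1, "tx": -437, "ty": -341, "tz": 0, "rx": 0, "ry": 0, "rz": 0}, {"fingers": -1, "tx": -437, "ty": -341, "tz": 0, "rx": 0, "ry": 0, "rz": 0}, {"fingers": -1, "tx": -437, "ty": -341, "tz": 0, "rx": 0, "ry": 0, "rz": 0}, {"fingers": -1, "tx": -437, "ty": -341, "tz": 0, "rx": 0, "ry": 0, "rz": 0}, {"fingers": -1, "tx": -437, "ty": -341, "tz": 0, "rx": 0, "ry": 0, "rz": 0}], newtons=60)

```text
time: 2.13
eef_pos: [0.4173, 0.2633, 0.2315]
tcp_rot: [[-0.96, 0.281, 0.001], [0.281, 0.96, 0.0], [-0.0, 0.001, -1.0]]
force: [0.1, 0.1, 0.4]
opening: 0.0856
gripper_force: 0.0
```

```bash
python3 -c "
from h import *
go([.498,-.0,.2],1.488)
go([.498,-.336,.2],1.488)"
```

```text
t 2.1333 pos [0.4173 0.2633 0.2315] yaw 1.286 q [-0.49  0.52 -0.25  1.95  0.2   0.69  0.42] F [0.1 0.1 0.4] open 0.0856
SHIFT [-151.3 -230.1   31.5] TURN [ 0.001  0.    -0.202] rows 6.646948305621399
t 2.1333 pos [0.4173 0.2633 0.2315] yaw 1.286 q [-0.49  0.52 -0.25  1.95  0.2   0.69  0.42] F [0.1 0.1 0.4] open 0.0856
SHIFT [-245.7 -552.6   31.3] TURN [ 0.001  0.    -0.202] rows 14.520934673971432
```

Call:
move_arm(moves=[{"fingers": -1, "tx": -246, "ty": -553, "tz": 31, "rx": 0, "ry": 0, "rz": -0.2}, {"fingers": -1, "tx": -246, "ty": -553, "tz": 31, "rx": 0, "ry": 0, "rz": -0.2}, {"fingers": -1, "tx": -246, "ty": -553, "tz": 31, "rx": 0, "ry": 0, "rz": -0.2}, {"fingers": -1, "tx": -246, "ty": -553, "tz": 31, "rx": 0, "ry": 0, "rz": -0.2}, {"fingers": -1, "tx": -246, "ty": -553, "tz": 31, "rx": 0, "ry": 0, "rz": -0.2}, {"fingers": -1, "tx": -246, "ty": -553, "tz": 31, "rx": 0, "ry": 0, "rz": -0.2}, {"fingers": -1, "tx": -246, "ty": -553, "tz": 31, "rx": 0, "ry": 0, "rz": -0.2}, {"fingers": -1, "tx": -246, "ty": -553, "tz": 31, "rx": 0, "ry": 0, "rz": -0.2}, {"fingers": -1, "tx": -246, "ty": -553, "tz": 31, "rx": 0, "ry": 0, "rz": -0.2}, {"fingers": -1, "tx": -246, "ty": -553, "tz": 31, "rx": 0, "ry": 0, "rz": -0.2}])

```text
time: 2.97
eef_pos: [0.4719, -0.1497, 0.2101]
tcp_rot: [[-0.996, 0.085, 0.001], [0.085, 0.996, -0.0], [-0.001, -0.0, -1.0]]
force: [0.8, 0.3, 0.7]
opening: 0.0853
gripper_force: 0.0
```

```bash
python3 -c "
from h import *
go([.498,-.336,.2],1.488)"
```

```text
t 2.9667 pos [ 0.4719 -0.1497  0.2101] yaw 1.486 q [ 0.44  0.57 -0.35  1.97  0.31  0.66  1.38] F [0.8 0.3 0.7] open 0.0853
SHIFT [ -41.8 -183.5   10.1] TURN [-0.     0.001 -0.002] rows 4.518802177966656
```

Call:
move_arm(moves=[{"fingers": -1, "tx": -42, "ty": -184, "tz": 10, "rx": 0, "ry": 0, "rz": 0}, {"fingers": -1, "tx": -42, "ty": -184, "tz": 10, "rx": 0, "ry": 0, "rz": 0}, {"fingers": -1, "tx": -42, "ty": -184, "tz": 10, "rx": 0, "ry": 0, "rz": 0}, {"fingers": -1, "tx": -42, "ty": -184, "tz": 10, "rx": 0, "ry": 0, "rz": 0}, {"fingers": -1, "tx": -42, "ty": -184, "tz": 10, "rx": 0, "ry": 0, "rz": 0}, {"fingers": -1, "tx": -42, "ty": -184, "tz": 10, "rx": 0, "ry": 0, "rz": 0}, {"fingers": -1, "tx": -42, "ty": -184, "tz": 10, "rx": 0, "ry": 0, "rz": 0}])

```text
time: 3.55
eef_pos: [0.4976, -0.3358, 0.1995]
tcp_rot: [[-0.996, 0.088, -0.0], [0.088, 0.996, 0.0], [0.0, 0.0, -1.0]]
force: [-0.1, 0.5, -0.9]
opening: 0.0855
gripper_force: 0.0
```

```bash
python3 - <<'E'
from h import *
go([.498,-.336,.2],1.488)
im=ctrl.snapshot('wrist');cv2.imwrite('pics/w1.png',im)
for k,z in dict(straightedge=0,round_end=.008,square_end=.008).items():
    for r in ctrl.spot_point(k,'wrist')[:3]: print(k,round(r['p'],2),np.round(r['at'],1),np.round(at('wrist',r['at'],z),4))
for r in ctrl.silhouettes('straightedge','wrist')[:3]:
    m=r['mask'].astype(np.uint8); print(r['p'],r['rect'],m.sum())
    c=cv2.findContours(m,0,2)[0]; c=max(c,key=len).reshape(-1,2)
    P=np.array([at('wrist',q,.008)[:2] for q in c]); rr=cv2.minAreaRect((P*1000).astype(np.float32)); print(rr)
E
```

```text
t 3.55 pos [ 0.4976 -0.3358  0.1995] yaw 1.483 q [ 0.73  0.71 -0.37  1.67  0.33  0.82  1.7 ] F [-0.1  0.5 -0.9] open 0.0855
SHIFT [-0.4 -0.2 -0.5] TURN [ 0.    -0.    -0.005] rows 0.016755149225916293
straightedge 0.88 [325.6 171.9] [ 0.4993 -0.3295  0.    ]
straightedge 0.61 [220.6 246.8] [ 0.5825 -0.4691  0.    ]
round_end 0.87 [272.7  53.1] [ 0.3626 -0.3746  0.008 ]
round_end 0.61 [257.3 213.5] [ 0.5396 -0.4117  0.008 ]
square_end 0.57 [325.2 231.8] [ 0.5685 -0.3354  0.008 ]
0.87 [267.5, 0.0, 21.4, 67.0] 1096
((340.1087951660156, -366.9736328125), (19.08265495300293, 77.87968444824219), 82.19723510742188)
0.69 [312.2, 95.4, 25.6, 146.4] 2946
((499.1810607910156, -330.649658203125), (27.200218200683594, 168.00270080566406), 85.93489074707031)
0.57 [219.3, 199.6, 41.9, 44.5] 849
((550.9771118164062, -429.8452453613281), (21.67078399658203, 70.47815704345703), 40.13015365600586)
```

View pics/w1.png

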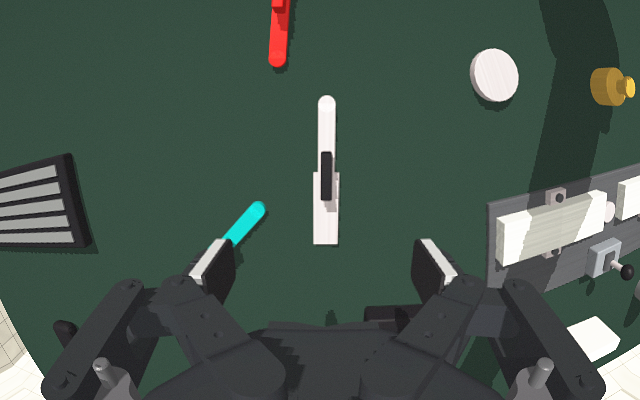

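The steel bar shows its round tip at (327,96), square end at (326,243) and block at (326,175). Centre is (0.499,-0.331), yaw about π-0.075, and the size fits the given 168x27 mm. I'll descend and grip.

Call:
move_arm(moves=[{"fingers": -1, "tx": -1, "ty": 5, "tz": 40, "rx": 0, "ry": 0, "rz": -0.012}, {"fingers": -1, "tx": -1, "ty": 5, "tz": 80, "rx": 0, "ry": 0, "rz": -0.012}, {"fingers": -1, "tx": -1, "ty": 5, "tz": 120, "rx": 0, "ry": 0, "rz": -0.012}, {"fingers": -1, "tx": -1, "ty": 5, "tz": 155, "rx": 0, "ry": 0, "rz": -0.012}, {"fingers": -1, "tx": -1, "ty": 5, "tz": 175, "rx": 0, "ry": 0, "rz": -0.012}, {"fingers": -1, "tx": -1, "ty": 5, "tz": 186, "rx": 0, "ry": 0, "rz": -0.012}, {"fingers": -1, "tx": -1, "ty": 5, "tz": 187, "rx": 0, "ry": 0, "rz": -0.012}, {"fingers": -1, "tx": -1, "ty": 5, "tz": 187, "rx": 0, "ry": 0, "rz": -0.012}])

```text
time: 4.47
eef_pos: [0.5002, -0.3289, 0.0135]
tcp_rot: [[-0.997, 0.072, 0.001], [0.072, 0.997, 0.0], [-0.001, 0.0, -1.0]]
force: [-0.1, 0.2, 0.0]
opening: 0.0859
gripper_force: 0.0
```

Call:
move_arm(moves=[{"fingers": 1, "tx": 0, "ty": 0, "tz": 0, "rx": 0, "ry": 0, "rz": 0}, {"fingers": 1, "tx": 0, "ty": 0, "tz": 0, "rx": 0, "ry": 0, "rz": 0}, {"fingers": 1, "tx": 0, "ty": 0, "tz": 0, "rx": 0, "ry": 0, "rz": 0}, {"fingers": 1, "tx": 0, "ty": 0, "tz": 0, "rx": 0, "ry": 0, "rz": 0}, {"fingers": 1, "tx": 0, "ty": 0, "tz": 0, "rx": 0, "ry": 0, "rz": 0}, {"fingers": 1, "tx": 0, "ty": 0, "tz": 0, "rx": 0, "ry": 0, "rz": 0}, {"fingers": 1, "tx": 0, "ty": 0, "tz": 0, "rx": 0, "ry": 0, "rz": 0}, {"fingers": 1, "tx": 0, "ty": 0, "tz": 0, "rx": 0, "ry": 0, "rz": 0}, {"fingers": 1, "tx": 0, "ty": 0, "tz": 0, "rx": 0, "ry": 0, "rz": 0}, {"fingers": 1, "tx": 0, "ty": 0, "tz": 0, "rx": 0, "ry": 0, "rz": 0}], newtons=70)

```text
time: 5.3
eef_pos: [0.4998, -0.3302, 0.0136]
tcp_rot: [[-0.997, 0.073, 0.001], [0.073, 0.997, -0.001], [-0.001, -0.001, -1.0]]
force: [-0.6, -1.2, 6.1]
opening: 0.0106
gripper_force: 69.8
```

Call:
move_arm(moves=[{"fingers": 1, "tx": 0, "ty": 0, "tz": -15, "rx": 0, "ry": 0, "rz": 0}, {"fingers": 1, "tx": 0, "ty": 0, "tz": -45, "rx": 0, "ry": 0, "rz": 0}, {"fingers": 1, "tx": 0, "ty": 0, "tz": -80, "rx": 0, "ry": 0, "rz": 0}, {"fingers": 1, "tx": 0, "ty": 0, "tz": -120, "rx": 0, "ry": 0, "rz": 0}, {"fingers": 1, "tx": 0, "ty": 0, "tz": -120, "rx": 0, "ry": 0, "rz": 0}, {"fingers": 1, "tx": 0, "ty": 0, "tz": -120, "rx": 0, "ry": 0, "rz": 0}])

```text
time: 5.8
eef_pos: [0.5006, -0.3299, 0.1346]
tcp_rot: [[-0.997, 0.073, 0.003], [0.073, 0.997, -0.002], [-0.004, -0.001, -1.0]]
force: [-0.2, 0.3, -4.6]
opening: 0.0107
gripper_force: 68.8
```

```bash
python3 - <<'E'
from h import *
go([.588,-.018,.16],.105)
for c in('top','scene'):
    ctrl.snapshot(c)
    for k,z in dict(fixture=0,left_face=.0325,right_face=.0325,ref_disc=.01,marker_tip=.08).items():
        for r in ctrl.spot_point(k,c)[:2]: print(c,k,round(r['p'],2),np.round(at(c,r['at'],z),4))
ctrl.snapshot('top')
for r in ctrl.silhouettes('fixture','top')[:1]:
    c=max(cv2.findContours(r['mask'].astype(np.uint8),0,2)[0],key=len).reshape(-1,2)
    print(r['p'],cv2.minAreaRect(np.array([at('top',q,.01)[:2]*1000 for q in c],np.float32)))
E
```

```text
t 5.8 pos [ 0.5006 -0.3299  0.1346] yaw 1.498 q [ 0.7   0.79 -0.34  1.73  0.39  0.68  1.65] F [-0.2  0.3 -4.6] open 0.0107
SHIFT [-64.6 317.4 -25.6] TURN [1.000e-03 4.000e-03 1.393e+00] rows 7.790806767981491
top fixture 0.95 [0.5661 0.1127 0.    ]
top left_face 0.69 [0.5567 0.2468 0.0325]
top right_face 0.86 [ 0.5873 -0.0146  0.0325]
top ref_disc 0.42 [0.5885 0.1116 0.01  ]
top marker_tip 0.59 [0.662  0.1158 0.08  ]
scene fixture 0.73 [0.5691 0.1162 0.    ]
scene left_face 0.57 [0.5616 0.2408 0.0325]
scene right_face 0.84 [ 0.5887 -0.0248  0.0325]
scene ref_disc 0.42 [0.5911 0.1189 0.01  ]
scene marker_tip 0.6 [0.6738 0.1207 0.08  ]
0.6 ((613.3306884765625, 112.20829772949219), (178.43960571289062, 478.5438232421875), 6.201775550842285)
```

Call:
move_arm(moves=[{"fingers": 1, "tx": -5, "ty": 25, "tz": 0, "rx": 0, "ry": 0, "rz": 0.12}, {"fingers": 1, "tx": -11, "ty": 53, "tz": 0, "rx": 0, "ry": 0, "rz": 0.24}, {"fingers": 1, "tx": -16, "ty": 80, "tz": 0, "rx": 0, "ry": 0, "rz": 0.36}, {"fingers": 1, "tx": -22, "ty": 106, "tz": 0, "rx": 0, "ry": 0, "rz": 0.48}, {"fingers": 1, "tx": -27, "ty": 132, "tz": 0, "rx": 0, "ry": 0, "rz": 0.6}, {"fingers": 1, "tx": -33, "ty": 159, "tz": 0, "rx": 0, "ry": 0, "rz": 0.72}, {"fingers": 1, "tx": -38, "ty": 185, "tz": 0, "rx": 0, "ry": 0, "rz": 0.84}, {"fingers": 1, "tx": -44, "ty": 212, "tz": 0, "rx": 0, "ry": 0, "rz": 0.96}, {"fingers": 1, "tx": -49, "ty": 238, "tz": 0, "rx": 0, "ry": 0, "rz": 1.08}, {"fingers": 1, "tx": -55, "ty": 265, "tz": 0, "rx": 0, "ry": 0, "rz": 1.2}])

```text
time: 7.33
eef_pos: [0.5739, -0.0676, 0.1331]
tcp_rot: [[-0.288, 0.958, 0.0], [0.958, 0.288, 0.0], [0.0, 0.0, -1.0]]
force: [0.5, 0.0, -4.6]
opening: 0.0105
gripper_force: 68.9
```

```bash
python3 - <<'E'
from h import *
go([.589,-.020,.12],.108)
E
```

```text
t 7.3333 pos [ 0.5739 -0.0676  0.1331] yaw 0.292 q [ 0.    0.76  0.06  1.81 -0.08  0.58  0.4 ] F [ 0.5  0.  -4.6] open 0.0105
SHIFT [41.2 28.1 13.2] TURN [ 0.    -0.     0.184] rows 1.237698365871741
```

Call:
move_arm(moves=[{"fingers": 1, "tx": 20, "ty": 14, "tz": 6, "rx": 0, "ry": 0, "rz": 0.1}, {"fingers": 1, "tx": 41, "ty": 28, "tz": 13, "rx": 0, "ry": 0, "rz": 0.184}, {"fingers": 1, "tx": 41, "ty": 28, "tz": 13, "rx": 0, "ry": 0, "rz": 0.184}, {"fingers": 1, "tx": 41, "ty": 28, "tz": 13, "rx": 0, "ry": 0, "rz": 0.184}, {"fingers": 1, "tx": 41, "ty": 28, "tz": 13, "rx": 0, "ry": 0, "rz": 0.184}])

```text
time: 7.75
eef_pos: [0.5882, -0.0221, 0.12]
tcp_rot: [[-0.115, 0.993, -0.0], [0.993, 0.115, -0.0], [-0.0, -0.0, -1.0]]
force: [0.2, -1.1, -4.2]
opening: 0.0101
gripper_force: 69.0
```

```bash
python3 - <<'E'
from h import *
go([.589,-.020,.12],.108)
im=ctrl.snapshot('wrist');cv2.imwrite('pics/w2.png',im)
for k,z in dict(right_face=.0325,left_face=.0325,marker_tip=.08,round_end=.115,square_end=.115).items():
    for r in ctrl.spot_point(k,'wrist')[:2]: print(k,round(r['p'],2),np.round(r['at'],1),np.round(at('wrist',r['at'],z),4))
E
```

```text
t 7.75 pos [ 0.5882 -0.0221  0.12  ] yaw 0.115 q [-0.11  0.8   0.12  1.78 -0.16  0.57  0.22] F [ 0.2 -1.1 -4.2] open 0.0101
SHIFT [ 2.  1. -0.] TURN [-0.     0.     0.007] rows 0.053449138167511824
marker_tip 0.8 [476.5  19.3] [0.6699 0.1181 0.08  ]
round_end 0.98 [324.  100.1] [0.5801 0.0483 0.115 ]
square_end 0.93 [ 75.1 360.2] [ 0.3705 -0.1842  0.115 ]
```

View pics/w2.png

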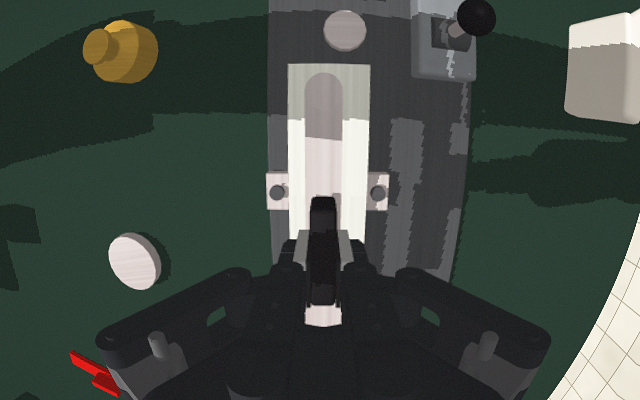

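The bar is held straight, its tip at (324,73). The face below has its end corners at (288,65) and (370,65), with clamps at (277,190) and (377,192). I'll compute the offset from these.

```bash
python3 - <<'E'
from h import *
im=cv2.imread('pics/w2.png').astype(int).sum(2)
for r in (80,100,130,150,165): print(r,[c for c in range(270,390) if abs(im[r,c+2]-im[r,c-2])>90])
w=lambda p,z:np.round(at('wrist',p,z)[:2]*1000,1)
for p in[(288,65),(370,65),(289,165),(369,165)]: print(p,w(p,.0325))
for p in[(324,73),(323.5,150),(323,190)]: print(p,w(p,.1145))
E
```

```text
80 [286, 287, 288, 289, 368, 369, 370, 371]
100 [285, 286, 287, 288, 289, 304, 367, 368, 369, 370, 371]
130 [285, 286, 287, 288, 289, 303, 304, 305, 306, 340, 341, 342, 343, 344, 367, 368, 369, 370]
150 [286, 287, 288, 289, 303, 304, 366, 367, 368, 369, 370]
165 [286, 287, 288, 289, 303, 304, 305, 365, 366, 367, 368, 369, 370, 388, 389]
(288, 65) [551.  75.]
(370, 65) [610.6  81.9]
(289, 165) [5.592e+02 4.000e-01]
(369, 165) [619.3   7.1]
(324, 73) [578.7  61.5]
(323.5, 150) [582.5  24.8]
(323, 190) [584.5   5.1]
```

Call:
move_arm(moves=[{"fingers": 1, "tx": 1.5, "ty": 4, "tz": 15, "rx": 0, "ry": 0, "rz": -0.009}, {"fingers": 1, "tx": 1.5, "ty": 4, "tz": 35, "rx": 0, "ry": 0, "rz": -0.009}, {"fingers": 1, "tx": 1.5, "ty": 4, "tz": 55, "rx": 0, "ry": 0, "rz": -0.009}, {"fingers": 1, "tx": 1.5, "ty": 4, "tz": 66, "rx": 0, "ry": 0, "rz": -0.009}, {"fingers": 1, "tx": 1.5, "ty": 4, "tz": 70, "rx": 0, "ry": 0, "rz": -0.009}, {"fingers": 1, "tx": 1.5, "ty": 4, "tz": 70, "rx": 0, "ry": 0, "rz": -0.009}, {"fingers": 1, "tx": 1.5, "ty": 4, "tz": 70, "rx": 0, "ry": 0, "rz": -0.009}])

```text
time: 8.63
eef_pos: [0.5927, -0.0201, 0.0505]
tcp_rot: [[-0.122, 0.992, 0.001], [0.992, 0.122, -0.0], [-0.0, 0.001, -1.0]]
force: [0.2, 0.6, -3.6]
opening: 0.01
gripper_force: 69.0
```

Call:
move_arm(moves=[{"fingers": 1, "tx": 0, "ty": 0, "tz": 1, "rx": 0, "ry": 0, "rz": 0}, {"fingers": 1, "tx": 0, "ty": 0, "tz": 2, "rx": 0, "ry": 0, "rz": 0}, {"fingers": 1, "tx": 0, "ty": 0, "tz": 2, "rx": 0, "ry": 0, "rz": 0}])

```text
time: 8.88
eef_pos: [0.5926, -0.0197, 0.0486]
tcp_rot: [[-0.123, 0.992, 0.001], [0.992, 0.123, 0.0], [-0.0, 0.001, -1.0]]
force: [-0.6, 0.3, -3.9]
opening: 0.0107
gripper_force: 69.0
```

Call:
move_arm(moves=[{"fingers": 1, "tx": 0, "ty": 0, "tz": 0.7, "rx": 0, "ry": 0, "rz": 0}, {"fingers": 1, "tx": 0, "ty": 0, "tz": 1.2, "rx": 0, "ry": 0, "rz": 0}, {"fingers": 1, "tx": 0, "ty": 0, "tz": 1.2, "rx": 0, "ry": 0, "rz": 0}])

```text
time: 9.13
eef_pos: [0.5924, -0.0197, 0.0472]
tcp_rot: [[-0.123, 0.992, 0.001], [0.992, 0.123, 0.0], [0.0, 0.001, -1.0]]
force: [-0.6, 0.9, -0.3]
opening: 0.0105
gripper_force: 69.6
```

Call:
move_arm(moves=[{"fingers": 1, "tx": 0, "ty": 0, "tz": 0.7, "rx": 0, "ry": 0, "rz": 0}, {"fingers": 1, "tx": 0, "ty": 0, "tz": 1, "rx": 0, "ry": 0, "rz": 0}, {"fingers": 1, "tx": 0, "ty": 0, "tz": 1, "rx": 0, "ry": 0, "rz": 0}])

```text
time: 9.38
eef_pos: [0.5924, -0.0197, 0.0472]
tcp_rot: [[-0.123, 0.992, 0.001], [0.992, 0.123, 0.0], [0.0, 0.001, -1.0]]
force: [-2.8, 0.9, 8.6]
opening: 0.0102
gripper_force: 70.8
```

Call:
move_arm(moves=[{"fingers": 1, "tx": 0, "ty": 0, "tz": -0.8, "rx": 0, "ry": 0, "rz": 0}, {"fingers": 1, "tx": 0, "ty": 0, "tz": -0.8, "rx": 0, "ry": 0, "rz": 0}, {"fingers": 0.4, "tx": 0, "ty": 0, "tz": -0.8, "rx": 0, "ry": 0, "rz": 0}, {"fingers": 0.2, "tx": 0, "ty": 0, "tz": -0.8, "rx": 0, "ry": 0, "rz": 0}, {"fingers": 0.0, "tx": 0, "ty": 0, "tz": -0.8, "rx": 0, "ry": 0, "rz": 0}, {"fingers": 0.0, "tx": 0, "ty": 0, "tz": -0.8, "rx": 0, "ry": 0, "rz": 0}, {"fingers": 0.0, "tx": 0, "ty": 0, "tz": -0.8, "rx": 0, "ry": 0, "rz": 0}, {"fingers": 0.0, "tx": 0, "ty": 0, "tz": -0.8, "rx": 0, "ry": 0, "rz": 0}])

```text
time: 10.05
eef_pos: [0.5922, -0.0198, 0.0465]
tcp_rot: [[-0.123, 0.992, -0.0], [0.992, 0.123, -0.0], [-0.0, -0.0, -1.0]]
force: [0.6, -1.3, -1.1]
opening: 0.0426
gripper_force: 0.0
```

Call:
move_arm(moves=[{"fingers": 0, "tx": 0, "ty": 0, "tz": -20, "rx": 0, "ry": 0, "rz": 0}, {"fingers": 0, "tx": 0, "ty": 0, "tz": -50, "rx": 0, "ry": 0, "rz": 0}, {"fingers": 0, "tx": 0, "ty": 0, "tz": -75, "rx": 0, "ry": 0, "rz": 0}, {"fingers": 1, "tx": 0, "ty": 0, "tz": -75, "rx": 0, "ry": 0, "rz": 0}, {"fingers": 1, "tx": 0, "ty": 0, "tz": -75, "rx": 0, "ry": 0, "rz": 0}, {"fingers": 1, "tx": 0, "ty": 0, "tz": -75, "rx": 0, "ry": 0, "rz": 0}, {"fingers": 1, "tx": 0, "ty": 0, "tz": -75, "rx": 0, "ry": 0, "rz": 0}, {"fingers": 1, "tx": 0, "ty": 0, "tz": -75, "rx": 0, "ry": 0, "rz": 0}], newtons=20)

```text
time: 10.72
eef_pos: [0.5913, -0.0197, 0.1203]
tcp_rot: [[-0.123, 0.992, -0.002], [0.992, 0.123, 0.0], [0.0, -0.002, -1.0]]
force: [0.7, 0.4, -0.3]
opening: 0.0003
gripper_force: 0.0
```

```bash
python3 - <<'E'
from h import *
im=ctrl.snapshot('wrist');cv2.imwrite('pics/w3.png',im)
for k,z in dict(straightedge=.0335,round_end=.0415,square_end=.0415).items():
    for r in ctrl.spot_point(k,'wrist')[:2]: print(k,round(r['p'],2),np.round(r['at'],1),np.round(at('wrist',r['at'],z),4))
c=.9925;s=.112
f=np.array([.5922,-.0205]);
go([*(f+.07*np.array([-s,c])),.075],.12)
E
```

```text
straightedge 0.85 [111.4 373.7] [ 0.332  -0.3066  0.0335]
straightedge 0.63 [324.6 198.6] [ 0.5919 -0.0196  0.0335]
round_end 0.85 [327.8 104.8] [0.5857 0.0511 0.0415]
square_end 0.85 [ 74.7 363.5] [ 0.2653 -0.3097  0.0415]
t 10.9167 pos [ 0.5919 -0.0198  0.121 ] yaw 0.123 q [-0.11  0.8   0.12  1.77 -0.15  0.58  0.22] F [-0.2  0.8  0.5] open 0.0003
SHIFT [69.1  1.  46. ] TURN [-0.001 -0.     0.003] rows 1.991306769874359
```

View pics/w3.png

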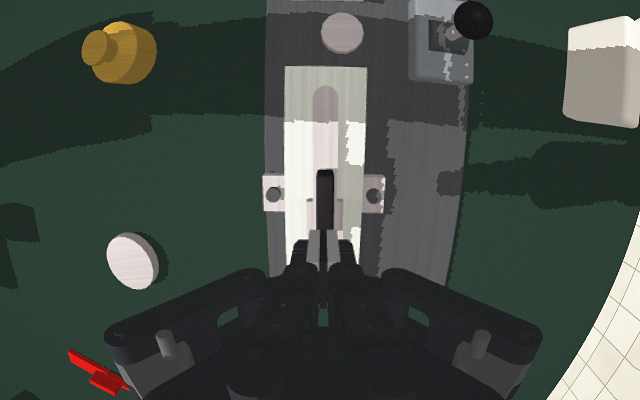

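The bar lies centred on the right face (columns 312–339 within 284–367). Next I press on the round end.

Call:
move_arm(moves=[{"fingers": 1, "tx": 35, "ty": 0.5, "tz": 10, "rx": 0, "ry": 0, "rz": 0}, {"fingers": 1, "tx": 70, "ty": 0.5, "tz": 30, "rx": 0, "ry": 0, "rz": 0}, {"fingers": 1, "tx": 70, "ty": 0.5, "tz": 55, "rx": 0, "ry": 0, "rz": 0}, {"fingers": 1, "tx": 70, "ty": 0.5, "tz": 70, "rx": 0, "ry": 0, "rz": 0}, {"fingers": 1, "tx": 70, "ty": 0.5, "tz": 74, "rx": 0, "ry": 0, "rz": 0}, {"fingers": 1, "tx": 70, "ty": 0.5, "tz": 75, "rx": 0, "ry": 0, "rz": 0}, {"fingers": 1, "tx": 70, "ty": 0.5, "tz": 75, "rx": 0, "ry": 0, "rz": 0}])

```text
time: 11.5
eef_pos: [0.5844, 0.049, 0.0468]
tcp_rot: [[-0.122, 0.993, 0.0], [0.993, 0.122, -0.0], [-0.0, 0.0, -1.0]]
force: [0.2, -1.0, -0.1]
opening: -0.0001
gripper_force: 0.0
```

Call:
move_arm(moves=[{"fingers": 1, "tx": 0, "ty": 0, "tz": 0.5, "rx": 0, "ry": 0, "rz": 0}, {"fingers": 1, "tx": 0, "ty": 0, "tz": 1, "rx": 0, "ry": 0, "rz": 0}, {"fingers": 1, "tx": 0, "ty": 0, "tz": 1, "rx": 0, "ry": 0, "rz": 0}])

```text
time: 11.75
eef_pos: [0.5847, 0.0495, 0.0464]
tcp_rot: [[-0.122, 0.993, 0.002], [0.993, 0.122, 0.0], [0.0, 0.002, -1.0]]
force: [0.5, 0.2, 0.2]
opening: -0.0001
gripper_force: 0.0
```

Call:
move_arm(moves=[{"fingers": 1, "tx": 0, "ty": 0, "tz": 0.5, "rx": 0, "ry": 0, "rz": 0}, {"fingers": 1, "tx": 0, "ty": 0, "tz": 1, "rx": 0, "ry": 0, "rz": 0}, {"fingers": 1, "tx": 0, "ty": 0, "tz": 1.5, "rx": 0, "ry": 0, "rz": 0}, {"fingers": 1, "tx": 0, "ty": 0, "tz": 1.5, "rx": 0, "ry": 0, "rz": 0}])

```text
time: 12.08
eef_pos: [0.584, 0.0498, 0.044]
tcp_rot: [[-0.123, 0.992, -0.0], [0.992, 0.123, 0.0], [0.0, -0.0, -1.0]]
force: [0.2, -0.1, -0.1]
opening: -0.0001
gripper_force: 0.0
```

Call:
move_arm(moves=[{"fingers": 1, "tx": 0, "ty": 0, "tz": 0.5, "rx": 0, "ry": 0, "rz": 0}, {"fingers": 1, "tx": 0, "ty": 0, "tz": 1, "rx": 0, "ry": 0, "rz": 0}, {"fingers": 1, "tx": 0, "ty": 0, "tz": 1, "rx": 0, "ry": 0, "rz": 0}])

```text
time: 12.33
eef_pos: [0.584, 0.0498, 0.0429]
tcp_rot: [[-0.123, 0.992, -0.0], [0.992, 0.123, 0.0], [0.0, -0.0, -1.0]]
force: [-0.2, -0.0, -0.1]
opening: 0.0001
gripper_force: 0.0
```

Call:
move_arm(moves=[{"fingers": 1, "tx": 0, "ty": 0, "tz": 0.5, "rx": 0, "ry": 0, "rz": 0}, {"fingers": 1, "tx": 0, "ty": 0, "tz": 0.7, "rx": 0, "ry": 0, "rz": 0}, {"fingers": 1, "tx": 0, "ty": 0, "tz": 0.7, "rx": 0, "ry": 0, "rz": 0}])

```text
time: 12.58
eef_pos: [0.5841, 0.0498, 0.0423]
tcp_rot: [[-0.123, 0.992, -0.0], [0.992, 0.123, 0.0], [0.0, -0.0, -1.0]]
force: [-0.8, -0.0, 0.3]
opening: 0.0004
gripper_force: 0.0
```

Call:
move_arm(moves=[{"fingers": 1, "tx": 0, "ty": 0, "tz": 0.5, "rx": 0, "ry": 0, "rz": 0}, {"fingers": 1, "tx": 0, "ty": 0, "tz": 0.7, "rx": 0, "ry": 0, "rz": 0}, {"fingers": 1, "tx": 0, "ty": 0, "tz": 0.7, "rx": 0, "ry": 0, "rz": 0}])

```text
time: 12.83
eef_pos: [0.5841, 0.0498, 0.0417]
tcp_rot: [[-0.123, 0.992, 0.0], [0.992, 0.123, 0.0], [0.0, 0.0, -1.0]]
force: [0.2, -1.0, -0.0]
opening: -0.0003
gripper_force: 0.4
```

Call:
move_arm(moves=[{"fingers": 1, "tx": 0, "ty": 0, "tz": 0.4, "rx": 0, "ry": 0, "rz": 0}, {"fingers": 1, "tx": 0, "ty": 0, "tz": 0.6, "rx": 0, "ry": 0, "rz": 0}, {"fingers": 1, "tx": 0, "ty": 0, "tz": 0.6, "rx": 0, "ry": 0, "rz": 0}])

```text
time: 13.08
eef_pos: [0.5841, 0.0498, 0.0417]
tcp_rot: [[-0.123, 0.992, 0.0], [0.992, 0.123, 0.0], [0.0, 0.0, -1.0]]
force: [-1.4, 1.1, 6.0]
opening: 0.0001
gripper_force: 3.0
```

Call:
move_arm(moves=[{"fingers": 1, "tx": 0, "ty": 0, "tz": 0.3, "rx": 0, "ry": 0, "rz": 0}, {"fingers": 1, "tx": 0, "ty": 0, "tz": 0.4, "rx": 0, "ry": 0, "rz": 0}, {"fingers": 1, "tx": 0, "ty": 0, "tz": 0.4, "rx": 0, "ry": 0, "rz": 0}])

```text
time: 13.33
eef_pos: [0.5842, 0.0498, 0.0417]
tcp_rot: [[-0.123, 0.992, 0.0], [0.992, 0.123, 0.0], [0.0, 0.0, -1.0]]
force: [-2.1, 0.6, 9.0]
opening: 0.0004
gripper_force: 4.5
```

Call:
move_arm(moves=[{"fingers": 1, "tx": 0, "ty": 0, "tz": 0.1, "rx": 0, "ry": 0, "rz": 0}, {"fingers": 1, "tx": 0, "ty": 0, "tz": 0.1, "rx": 0, "ry": 0, "rz": 0}, {"fingers": 1, "tx": 0, "ty": 0, "tz": 0.1, "rx": 0, "ry": 0, "rz": 0}, {"fingers": 1, "tx": 0, "ty": 0, "tz": 0.1, "rx": 0, "ry": 0, "rz": 0}, {"fingers": 1, "tx": 0, "ty": 0, "tz": 0.1, "rx": 0, "ry": 0, "rz": 0}, {"fingers": 1, "tx": 0, "ty": 0, "tz": 0.1, "rx": 0, "ry": 0, "rz": 0}, {"fingers": 1, "tx": 0, "ty": 0, "tz": 0.1, "rx": 0, "ry": 0, "rz": 0}, {"fingers": 1, "tx": 0, "ty": 0, "tz": 0.1, "rx": 0, "ry": 0, "rz": 0}, {"fingers": 1, "tx": 0, "ty": 0, "tz": 0.1, "rx": 0, "ry": 0, "rz": 0}, {"fingers": 1, "tx": 0, "ty": 0, "tz": 0.1, "rx": 0, "ry": 0, "rz": 0}])

```text
time: 14.17
eef_pos: [0.5841, 0.0498, 0.0417]
tcp_rot: [[-0.123, 0.992, 0.0], [0.992, 0.123, 0.0], [0.0, 0.0, -1.0]]
force: [-1.2, 0.0, 9.3]
opening: -0.0003
gripper_force: 4.9
```

Call:
move_arm(moves=[{"fingers": 1, "tx": 0, "ty": 0, "tz": 0, "rx": 0, "ry": 0, "rz": 0}, {"fingers": 1, "tx": 0, "ty": 0, "tz": 0, "rx": 0, "ry": 0, "rz": 0}, {"fingers": 1, "tx": 0, "ty": 0, "tz": 0, "rx": 0, "ry": 0, "rz": 0}, {"fingers": 1, "tx": 0, "ty": 0, "tz": 0, "rx": 0, "ry": 0, "rz": 0}])

```text
time: 14.5
eef_pos: [0.5842, 0.0498, 0.0417]
tcp_rot: [[-0.123, 0.992, 0.0], [0.992, 0.123, 0.0], [0.0, 0.0, -1.0]]
force: [-2.1, -0.0, 9.8]
opening: 0.0002
gripper_force: 4.9
```

```bash
python3 - <<'E'
from h import *
im=ctrl.snapshot('wrist');cv2.imwrite('pics/w4.png',im)
go([.6,-.0895,.047],.123)
E
```

```text
t 14.55 pos [0.5841 0.0498 0.0417] yaw 0.123 q [-0.22  0.92  0.1   1.82 -0.2   0.41  0.14] F [-1.3  0.3  9.4] open 0.0001
SHIFT [-140.2   -1.3   -5.4] TURN [ 0. -0. -0.] rows 3.3636657650631046
```

Call:
move_arm(moves=[{"fingers": 1, "tx": 0, "ty": 0, "tz": -20, "rx": 0, "ry": 0, "rz": 0}, {"fingers": 1, "tx": 0, "ty": 0, "tz": -55, "rx": 0, "ry": 0, "rz": 0}, {"fingers": 1, "tx": -40, "ty": 0, "tz": -55, "rx": 0, "ry": 0, "rz": 0}, {"fingers": 1, "tx": -80, "ty": -1, "tz": -55, "rx": 0, "ry": 0, "rz": 0}, {"fingers": 1, "tx": -120, "ty": -1, "tz": -55, "rx": 0, "ry": 0, "rz": 0}, {"fingers": 1, "tx": -140, "ty": -1, "tz": -50, "rx": 0, "ry": 0, "rz": 0}, {"fingers": 1, "tx": -140, "ty": -1, "tz": -25, "rx": 0, "ry": 0, "rz": 0}, {"fingers": 1, "tx": -140, "ty": -1, "tz": -10, "rx": 0, "ry": 0, "rz": 0}, {"fingers": 1, "tx": -140, "ty": -1, "tz": -6, "rx": 0, "ry": 0, "rz": 0}, {"fingers": 1, "tx": -140, "ty": -1, "tz": -6, "rx": 0, "ry": 0, "rz": 0}])

```text
time: 15.38
eef_pos: [0.5992, -0.0889, 0.0453]
tcp_rot: [[-0.123, 0.992, -0.003], [0.992, 0.123, 0.001], [0.001, -0.003, -1.0]]
force: [0.2, 0.1, 0.4]
opening: 0.0002
gripper_force: 0.0
```

Call:
move_arm(moves=[{"fingers": 1, "tx": 0, "ty": 0, "tz": 0.7, "rx": 0, "ry": 0, "rz": 0}, {"fingers": 1, "tx": 0, "ty": 0, "tz": 1.4, "rx": 0, "ry": 0, "rz": 0}, {"fingers": 1, "tx": 0, "ty": 0, "tz": 2.0, "rx": 0, "ry": 0, "rz": 0}, {"fingers": 1, "tx": 0, "ty": 0, "tz": 2.0, "rx": 0, "ry": 0, "rz": 0}])

```text
time: 15.72
eef_pos: [0.6008, -0.0891, 0.0453]
tcp_rot: [[-0.123, 0.992, 0.001], [0.992, 0.123, -0.0], [-0.0, 0.001, -1.0]]
force: [1.3, 1.0, -0.3]
opening: 0.0
gripper_force: 0.0
```

Call:
move_arm(moves=[{"fingers": 1, "tx": 0, "ty": 0, "tz": 0.7, "rx": 0, "ry": 0, "rz": 0}, {"fingers": 1, "tx": 0, "ty": 0, "tz": 1.4, "rx": 0, "ry": 0, "rz": 0}, {"fingers": 1, "tx": 0, "ty": 0, "tz": 2.0, "rx": 0, "ry": 0, "rz": 0}, {"fingers": 1, "tx": 0, "ty": 0, "tz": 2.0, "rx": 0, "ry": 0, "rz": 0}])

```text
time: 16.05
eef_pos: [0.6002, -0.0893, 0.0425]
tcp_rot: [[-0.123, 0.992, -0.0], [0.992, 0.123, 0.0], [0.0, -0.0, -1.0]]
force: [-0.2, -0.1, -0.9]
opening: 0.0001
gripper_force: 0.0
```

Call:
move_arm(moves=[{"fingers": 1, "tx": 0, "ty": 0, "tz": 0.5, "rx": 0, "ry": 0, "rz": 0}, {"fingers": 1, "tx": 0, "ty": 0, "tz": 0.9, "rx": 0, "ry": 0, "rz": 0}, {"fingers": 1, "tx": 0, "ty": 0, "tz": 0.9, "rx": 0, "ry": 0, "rz": 0}, {"fingers": 1, "tx": 0, "ty": 0, "tz": 0.9, "rx": 0, "ry": 0, "rz": 0}])

```text
time: 16.38
eef_pos: [0.6003, -0.0893, 0.0417]
tcp_rot: [[-0.123, 0.992, 0.0], [0.992, 0.123, 0.0], [0.0, 0.0, -1.0]]
force: [-0.1, 0.2, 1.7]
opening: 0.0002
gripper_force: 0.7
```

Call:
move_arm(moves=[{"fingers": 1, "tx": 0, "ty": 0, "tz": 0.3, "rx": 0, "ry": 0, "rz": 0}, {"fingers": 1, "tx": 0, "ty": 0, "tz": 0.5, "rx": 0, "ry": 0, "rz": 0}, {"fingers": 1, "tx": 0, "ty": 0, "tz": 0.5, "rx": 0, "ry": 0, "rz": 0}])

```text
time: 16.63
eef_pos: [0.6003, -0.0893, 0.0417]
tcp_rot: [[-0.123, 0.992, 0.0], [0.992, 0.123, 0.0], [0.0, 0.0, -1.0]]
force: [-1.9, 0.6, 5.5]
opening: -0.0003
gripper_force: 2.8
```

Call:
move_arm(moves=[{"fingers": 1, "tx": 0, "ty": 0, "tz": 0.3, "rx": 0, "ry": 0, "rz": 0}, {"fingers": 1, "tx": 0, "ty": 0, "tz": 0.5, "rx": 0, "ry": 0, "rz": 0}, {"fingers": 1, "tx": 0, "ty": 0, "tz": 0.5, "rx": 0, "ry": 0, "rz": 0}, {"fingers": 1, "tx": 0, "ty": 0, "tz": 0.5, "rx": 0, "ry": 0, "rz": 0}])

```text
time: 16.97
eef_pos: [0.6003, -0.0893, 0.0417]
tcp_rot: [[-0.123, 0.992, 0.0], [0.992, 0.123, 0.0], [0.0, 0.0, -1.0]]
force: [-2.5, -0.1, 8.8]
opening: 0.0001
gripper_force: 4.6
```

Call:
move_arm(moves=[{"fingers": 1, "tx": 0, "ty": 0, "tz": 0.05, "rx": 0, "ry": 0, "rz": 0}, {"fingers": 1, "tx": 0, "ty": 0, "tz": 0.05, "rx": 0, "ry": 0, "rz": 0}, {"fingers": 1, "tx": 0, "ty": 0, "tz": 0.05, "rx": 0, "ry": 0, "rz": 0}, {"fingers": 1, "tx": 0, "ty": 0, "tz": 0.05, "rx": 0, "ry": 0, "rz": 0}, {"fingers": 1, "tx": 0, "ty": 0, "tz": 0.05, "rx": 0, "ry": 0, "rz": 0}, {"fingers": 1, "tx": 0, "ty": 0, "tz": 0.05, "rx": 0, "ry": 0, "rz": 0}, {"fingers": 1, "tx": 0, "ty": 0, "tz": 0.05, "rx": 0, "ry": 0, "rz": 0}, {"fingers": 1, "tx": 0, "ty": 0, "tz": 0.05, "rx": 0, "ry": 0, "rz": 0}, {"fingers": 1, "tx": 0, "ty": 0, "tz": 0.05, "rx": 0, "ry": 0, "rz": 0}, {"fingers": 1, "tx": 0, "ty": 0, "tz": 0.05, "rx": 0, "ry": 0, "rz": 0}])

```text
time: 17.8
eef_pos: [0.6003, -0.0893, 0.0417]
tcp_rot: [[-0.123, 0.992, 0.0], [0.992, 0.123, 0.0], [0.0, 0.0, -1.0]]
force: [-2.9, 0.1, 9.5]
opening: -0.0002
gripper_force: 4.8
```

Call:
move_arm(moves=[{"fingers": 1, "tx": 0, "ty": 0, "tz": 0, "rx": 0, "ry": 0, "rz": 0}, {"fingers": 1, "tx": 0, "ty": 0, "tz": 0, "rx": 0, "ry": 0, "rz": 0}, {"fingers": 1, "tx": 0, "ty": 0, "tz": 0, "rx": 0, "ry": 0, "rz": 0}])

```text
time: 18.05
eef_pos: [0.6003, -0.0893, 0.0417]
tcp_rot: [[-0.123, 0.992, 0.0], [0.992, 0.123, 0.0], [0.0, 0.0, -1.0]]
force: [-1.4, 1.3, 9.9]
opening: 0.0006
gripper_force: 4.8
```

Call:
move_arm(moves=[{"fingers": 1, "tx": 0, "ty": 0, "tz": -25, "rx": 0, "ry": 0, "rz": 0}, {"fingers": 1, "tx": 0, "ty": 0, "tz": -65, "rx": 0, "ry": 0, "rz": 0}, {"fingers": 1, "tx": 0, "ty": 0, "tz": -105, "rx": 0, "ry": 0, "rz": 0}, {"fingers": 1, "tx": 0, "ty": 0, "tz": -110, "rx": 0, "ry": 0, "rz": 0}, {"fingers": 1, "tx": 0, "ty": 0, "tz": -110, "rx": 0, "ry": 0, "rz": 0}])

```text
time: 18.47
eef_pos: [0.6026, -0.0897, 0.1537]
tcp_rot: [[-0.123, 0.992, 0.007], [0.992, 0.123, -0.001], [-0.002, 0.007, -1.0]]
force: [0.9, 0.6, -0.8]
opening: 0.0
gripper_force: 0.0
```

```bash
python3 - <<'E'
from h import *
R=[]
for c in('top','scene'):
    ctrl.snapshot(c);
    for r in ctrl.spot_point('marker_tip',c)[:2]: print(c,r['p'],np.round(r['at'],1),np.round(at(c,r['at'],.08),4))
    R.append(ray(c,ctrl.spot_point('marker_tip',c)[0]['at']))
p=tri(*R);print('tri',p)
f=np.array([.576,.110]) ; x=np.array([.9937,.112]);y=np.array([-.112,.9937])
print('pivot',f+.092*x,'tip in fixture',(p[:2]-f)@x,(p[:2]-f)@y)
go([.6,-.0895,.047],.112)
E
```

```text
top 0.63 [265.9 143.3] [0.6651 0.1203 0.08  ]
scene 0.59 [399.4 203.9] [0.6661 0.1252 0.08  ]
tri [0.66621499 0.1219356  0.08099261]
pivot [0.6674204 0.120304 ] tip in fixture 0.0909834219418042 0.0017563316484640007
t 18.7667 pos [ 0.5992 -0.0891  0.1489] yaw 0.123 q [ 0.01  0.77  0.11  1.71 -0.12  0.67  0.31] F [ 0.3 -0.6  1.1] open 0.0001
SHIFT [ -0.6   1.1 101.9] TURN [-0.003 -0.001  0.011] rows 2.4439559611306962
```

Both ends stopped at 0.0417 m with no tilt, so the right face is flat and the left one is crowned. I'll tip the lever to the left (+y).

Call:
move_arm(moves=[{"fingers": 1, "tx": 35, "ty": 21, "tz": 0, "rx": 0, "ry": 0, "rz": 0.011}, {"fingers": 1, "tx": 70, "ty": 42, "tz": 0, "rx": 0, "ry": 0, "rz": 0.011}, {"fingers": 1, "tx": 105, "ty": 63, "tz": 0, "rx": 0, "ry": 0, "rz": 0.011}, {"fingers": 1, "tx": 138, "ty": 83, "tz": 0, "rx": 0, "ry": 0, "rz": 0.011}, {"fingers": 1, "tx": 154, "ty": 93, "tz": 5, "rx": 0, "ry": 0, "rz": 0.011}, {"fingers": 1, "tx": 154, "ty": 93, "tz": 35, "rx": 0, "ry": 0, "rz": 0.011}, {"fingers": 1, "tx": 154, "ty": 93, "tz": 65, "rx": 0, "ry": 0, "rz": 0.011}, {"fingers": 1, "tx": 154, "ty": 93, "tz": 78, "rx": 0, "ry": 0, "rz": 0.011}, {"fingers": 1, "tx": 154, "ty": 93, "tz": 78, "rx": 0, "ry": 0, "rz": 0.011}, {"fingers": 1, "tx": 154, "ty": 93, "tz": 78, "rx": 0, "ry": 0, "rz": 0.011}])

```text
time: 19.6
eef_pos: [0.6731, 0.0743, 0.0718]
tcp_rot: [[-0.111, 0.994, -0.002], [0.994, 0.111, -0.001], [-0.0, -0.002, -1.0]]
force: [0.4, 0.9, -0.3]
opening: -0.0001
gripper_force: 0.0
```

```bash
python3 - <<'E'
from h import *
go([.6675,.1173,.069],.112)
im=ctrl.snapshot('wrist');cv2.imwrite('pics/w5.png',im)
E
```

```text
t 19.6 pos [0.6731 0.0743 0.0718] yaw 0.111 q [-0.25  0.96  0.14  1.51 -0.18  0.68  0.08] F [ 0.4  0.9 -0.3] open -0.0001
SHIFT [43.4 -0.8  2.8] TURN [-0.002  0.    -0.001] rows 1.0424157994354402
```

View pics/w5.png

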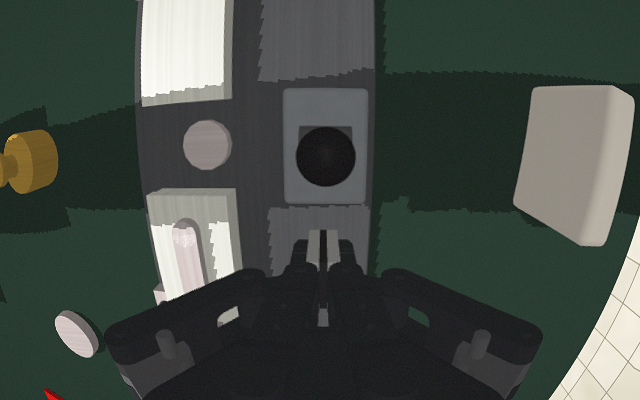

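The ball at (326,156) is straight ahead of the shut fingers at (322,240). I'll push along tool +x.

Call:
move_arm(moves=[{"fingers": 1, "tx": 5, "ty": 0, "tz": 1, "rx": 0, "ry": 0, "rz": 0}, {"fingers": 1, "tx": 10, "ty": 0, "tz": 2, "rx": 0, "ry": 0, "rz": 0}, {"fingers": 1, "tx": 15, "ty": 0, "tz": 2, "rx": 0, "ry": 0, "rz": 0}, {"fingers": 1, "tx": 20, "ty": 0, "tz": 2, "rx": 0, "ry": 0, "rz": 0}, {"fingers": 1, "tx": 24, "ty": 0, "tz": 2, "rx": 0, "ry": 0, "rz": 0}, {"fingers": 1, "tx": 28, "ty": 0, "tz": 2, "rx": 0, "ry": 0, "rz": 0}, {"fingers": 1, "tx": 32, "ty": 0, "tz": 2, "rx": 0, "ry": 0, "rz": 0}, {"fingers": 1, "tx": 36, "ty": 0, "tz": 3, "rx": 0, "ry": 0, "rz": 0}, {"fingers": 1, "tx": 39, "ty": 0, "tz": 4, "rx": 0, "ry": 0, "rz": 0}, {"fingers": 1, "tx": 39, "ty": 0, "tz": 4, "rx": 0, "ry": 0, "rz": 0}])

```text
time: 20.48
eef_pos: [0.6691, 0.1151, 0.0683]
tcp_rot: [[-0.113, 0.994, -0.0], [0.994, 0.113, 0.001], [0.001, -0.0, -1.0]]
force: [-0.3, 1.0, -0.1]
opening: -0.0002
gripper_force: 0.0
```

Call:
move_arm(moves=[{"fingers": 1, "tx": 2, "ty": 0, "tz": 0, "rx": 0, "ry": 0, "rz": 0}, {"fingers": 1, "tx": 4, "ty": 0, "tz": 0, "rx": 0, "ry": 0, "rz": 0}, {"fingers": 1, "tx": 4, "ty": 0, "tz": 0, "rx": 0, "ry": 0, "rz": 0}, {"fingers": 1, "tx": 4, "ty": 0, "tz": 0, "rx": 0, "ry": 0, "rz": 0}])

```text
time: 20.82
eef_pos: [0.6686, 0.1179, 0.0684]
tcp_rot: [[-0.112, 0.994, -0.001], [0.994, 0.112, 0.0], [0.0, -0.001, -1.0]]
force: [-0.1, -0.3, -0.2]
opening: -0.0002
gripper_force: 0.2
```

Call:
move_arm(moves=[{"fingers": 1, "tx": 1, "ty": 0, "tz": 0, "rx": 0, "ry": 0, "rz": 0}, {"fingers": 1, "tx": 2, "ty": 0, "tz": 0, "rx": 0, "ry": 0, "rz": 0}, {"fingers": 1, "tx": 2, "ty": 0, "tz": 0, "rx": 0, "ry": 0, "rz": 0}, {"fingers": 1, "tx": 2, "ty": 0, "tz": 0, "rx": 0, "ry": 0, "rz": 0}])

```text
time: 21.15
eef_pos: [0.6685, 0.1196, 0.0685]
tcp_rot: [[-0.112, 0.994, -0.0], [0.994, 0.112, -0.0], [0.0, -0.0, -1.0]]
force: [0.7, -0.8, -1.2]
opening: -0.0001
gripper_force: 0.6
```

Call:
move_arm(moves=[{"fingers": 1, "tx": 1, "ty": 0, "tz": 0, "rx": 0, "ry": 0, "rz": 0}, {"fingers": 1, "tx": 1.5, "ty": 0, "tz": 0, "rx": 0, "ry": 0, "rz": 0}, {"fingers": 1, "tx": 1.5, "ty": 0, "tz": 0, "rx": 0, "ry": 0, "rz": 0}, {"fingers": 1, "tx": 1.5, "ty": 0, "tz": 0, "rx": 0, "ry": 0, "rz": 0}])

```text
time: 21.48
eef_pos: [0.6684, 0.12, 0.0686]
tcp_rot: [[-0.111, 0.994, -0.0], [0.994, 0.111, -0.001], [-0.001, -0.0, -1.0]]
force: [0.0, -4.3, -1.1]
opening: -0.0001
gripper_force: 2.1
```

```bash
python3 - <<'E'
from h import *
go([.6675,.1173,.069],.112)
R=[]
for c in('top','scene'):
    ctrl.snapshot(c); r=ctrl.spot_point('marker_tip',c)[0]; print(r['p']); R.append(ray(c,r['at']))
p=tri(*R);f=np.array([.576,.110]) ; x=np.array([.9937,.112]);y=np.array([-.112,.9937])
print(p,(p[:2]-f)@x,(p[:2]-f)@y)
E
```

```text
t 21.4833 pos [0.6684 0.12   0.0686] yaw 0.111 q [-0.32  0.97  0.14  1.51 -0.19  0.68  0.02] F [ 0.  -4.3 -1.1] open -0.0001
SHIFT [-2.6 -1.2 -0.4] TURN [-0.     0.001 -0.001] rows 0.06954064543555623
0.7
0.55
[0.60895106 0.14149251 0.03615506] 0.036270625587354575 0.027603586233233824
```

The lever is against its stop: motion stalled and the force is rising. One more small nudge, then I back off and look.

Call:
move_arm(moves=[{"fingers": 1, "tx": 1, "ty": 0, "tz": 0, "rx": 0, "ry": 0, "rz": 0}, {"fingers": 1, "tx": 1, "ty": 0, "tz": 0, "rx": 0, "ry": 0, "rz": 0}, {"fingers": 1, "tx": 1, "ty": 0, "tz": 0, "rx": 0, "ry": 0, "rz": 0}])

```text
time: 21.93
eef_pos: [0.6684, 0.1201, 0.0686]
tcp_rot: [[-0.111, 0.994, -0.0], [0.994, 0.111, -0.002], [-0.002, -0.0, -1.0]]
force: [0.7, -6.8, -1.6]
opening: 0.0
gripper_force: 3.2
```

Call:
move_arm(moves=[{"fingers": 1, "tx": -15, "ty": 0, "tz": 0, "rx": 0, "ry": 0, "rz": 0}, {"fingers": 1, "tx": -30, "ty": 0, "tz": -2, "rx": 0, "ry": 0, "rz": 0}, {"fingers": 1, "tx": -40, "ty": 0, "tz": -25, "rx": 0, "ry": 0, "rz": 0}, {"fingers": 1, "tx": -40, "ty": 0, "tz": -60, "rx": 0, "ry": 0, "rz": 0}, {"fingers": 1, "tx": -40, "ty": 0, "tz": -100, "rx": 0, "ry": 0, "rz": 0}, {"fingers": 1, "tx": -40, "ty": 0, "tz": -100, "rx": 0, "ry": 0, "rz": 0}, {"fingers": 1, "tx": -40, "ty": 0, "tz": -100, "rx": 0, "ry": 0, "rz": 0}])

```text
time: 22.52
eef_pos: [0.6755, 0.0823, 0.1723]
tcp_rot: [[-0.111, 0.994, 0.007], [0.994, 0.111, 0.002], [0.002, 0.008, -1.0]]
force: [-0.5, -0.6, -0.2]
opening: 0.0001
gripper_force: 0.0
```

```bash
python3 - <<'E'
from h import *
a=ctrl.snapshot('scene')[150:290,260:460];b=ctrl.snapshot('wrist')
cv2.imwrite('pics/f.png',np.hstack([cv2.resize(a,(400,280),interpolation=2),cv2.resize(b,(400,280))]))
R=[]
for c in('top','scene'):
    ctrl.snapshot(c); r=ctrl.spot_point('marker_tip',c)[0]; print(r['p']); R.append(ray(c,r['at']))
p=tri(*R);f=np.array([.576,.110]) ; x=np.array([.9937,.112]);y=np.array([-.112,.9937])
print(p,(p[:2]-f)@x,(p[:2]-f)@y)
E
```

```text
Traceback (most recent call last):
IndexError: list index out of range
```

View pics/f.png

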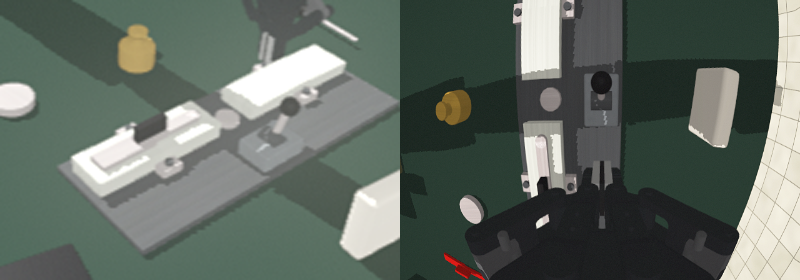

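The left half shows the bar flat on the right cover, with its block at (150,125), and the lever leaning left with its ball at (290,105). The wrist view agrees, with the ball at (600,82). Everything else is in place, so I'm handing in.

```bash
python3 -c "
from workcell import ctrl
print(ctrl.finish_job())"
```

```text
the job is handed in; nothing more can be done
None
```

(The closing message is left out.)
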